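# Sweep the carrot slices into the board's catch tray and tip them into the pan

## Task

Get the sliced carrots into the pan: with the scraper, sweep all four slices off the end of the board into its catch tray without putting your fingers on them, and stand the scraper back on the board. Then draw the tray level out of its dock by the handle, carry it over the pan and tip it, open lip down, until every slice has slid into the pan. Finish still holding the tray up like that, steeply tipped with its lip over the pan just above the rim and touching nothing, and leave the pan and everything else where it stands.

Things in the scene. Friction and masses are not known exactly. Their poses are not given: they have to be found in the camera images.
- dock: Raised wooden chopping board, fixed. Origin on the worktop under the board's middle; z up, y along the board toward its tray end, x across it. Board 235 (x) by 340 (y) mm, top 64 mm above the worktop, underside 42 mm. A carrot end (33 mm thick, y -140 to -50 mm) lies at its x = +92 mm edge and is fixed to it. The glass hob beside the dock is 6 mm above the worktop.
- board_edge (a point): Middle of the board's tray-end edge, on its top, dock (0, 170, 64) mm; axes as the dock's. Below it the tray lies on a 10 mm thick shelf that reaches dock y = +262 mm, between two rails under the board (inner faces x = +-88.5 mm) and with a stop behind its mouth at y = +96 mm. A wall cabinet hangs 510 mm above the worktop behind the board (world x over 0.58 m, y under 0.06 m).
- tray: Aluminium catch tray, a scoop 172 (x) by 170 (y) by 26 mm high, 3 mm sheet, loose, about 0.2 kg. Origin under the middle of its floor; z up, y to its handle, -y to the open mouth (no wall). Starts parallel to the dock at dock (0, 184, 10) mm: mouth 72 mm deep under the board (2.5 mm play each side, 6 mm above), 98 mm open to catch what is swept off. Comes free drawn 75 mm along dock +y.
- tray_lip (a point): Middle of the tray's open lip, on the underside, tray (0, -85, 0) mm; axes as the tray's.
- tray_handle (a point): Grip point of the tray's black bar handle, tray (0, 121, 34) mm: the bar is 18 mm thick (x), 24 mm high (z) and 66 mm long (y), runs straight out from the end wall from tray y = 85 to 151 mm, and is free on both sides. Axes as the tray's.
- scraper: Scraper block standing loose on the board, about 0.16 kg: wooden grip 104 (x) by 24 (y) mm from 19 to 75 mm high, on a dark rubber foot 138 (x) by 28 (y) by 7 mm. Origin under the foot's middle; z up, y its front, the side it pushes with. At both ends 14 mm high wings, inner faces at x = +-63 mm, reach forward to y = +38 mm and keep pieces in front of it.
- scraper_grip (a point): Grip point of the scraper, 56 mm above the foot's underside, midway between the wooden grip's two broad faces, which are 24 mm apart along y. Axes as the scraper's.
- pan: Dark metal saute pan standing on the hob, loose, 1.1 kg: rim radius 126 mm outside, inside 113 mm at the floor growing to 120 mm, rim 58 mm above its underside (about 64 mm above the worktop), black handle out to 280 mm along its -x. Origin under the middle; z up.
- onion: Red onion, 78 mm, 84 mm high, behind the board; origin at its foot. Bystander.
- tin: Red food tin, 75 mm across, 110 mm high, behind the tray; origin under its middle. Bystander.
- lemon: Yellow lemon, 72 by 57 mm, 58 mm high, behind the board by the microwave; origin at its foot. Bystander.
- slice_1: Carrot slice lying on the board, orange disc 34 mm across, 10 mm thick, loose, 10 g; origin at the centre of one flat face. Moist and slippery: friction about 0.35 on everything, so it slides down a slope of some 20 to 25 degrees.
- slice_2: Another carrot slice, the same as slice_1.
- slice_3: Another carrot slice, the same as slice_1.
- slice_4: Another carrot slice, the same as slice_1.

How it is judged:
On the way, in this order (a step that is already met when the one before it is completed fails the run):
1. all four slices lie in the catch tray, the tray still docked, the scraper in the fingers (x of slice_1 in the frame of tray between -0.085 and 0.085 m and y of slice_1 in the frame of tray between -0.086 and 0.085 m and z of slice_1 in the frame of tray between -0.004 and 0.032 m and x of slice_2 in the frame of tray between -0.085 and 0.085 m and y of slice_2 in the frame of tray between -0.086 and 0.085 m and z of slice_2 in the frame of tray between -0.004 and 0.032 m and x of slice_3 in the frame of tray between -0.085 and 0.085 m and y of slice_3 in the frame of tray between -0.086 and 0.085 m and z of slice_3 in the frame of tray between -0.004 and 0.032 m and x of slice_4 in the frame of tray between -0.085 and 0.085 m and y of slice_4 in the frame of tray between -0.086 and 0.085 m and z of slice_4 in the frame of tray between -0.004 and 0.032 m and y of tray in the frame of dock below 0.215 m and contact force between the fingers and scraper above 1 N), for 0.2 s.
2. the scraper stands on the board again, let go (x of scraper in the frame of dock between -0.118 and 0.118 m and y of scraper in the frame of dock between -0.17 and 0.17 m and z of scraper in the frame of dock between 0.058 and 0.072 m and angle between scraper's own z axis and vertical below 0.15 rad and contact force between the fingers and scraper below 0.1 N), for 0.2 s.
3. the tray is out of its dock, held level with all four slices in it (x of slice_1 in the frame of tray between -0.085 and 0.085 m and y of slice_1 in the frame of tray between -0.086 and 0.085 m and z of slice_1 in the frame of tray between -0.004 and 0.032 m and x of slice_2 in the frame of tray between -0.085 and 0.085 m and y of slice_2 in the frame of tray between -0.086 and 0.085 m and z of slice_2 in the frame of tray between -0.004 and 0.032 m and x of slice_3 in the frame of tray between -0.085 and 0.085 m and y of slice_3 in the frame of tray between -0.086 and 0.085 m and z of slice_3 in the frame of tray between -0.004 and 0.032 m and x of slice_4 in the frame of tray between -0.085 and 0.085 m and y of slice_4 in the frame of tray between -0.086 and 0.085 m and z of slice_4 in the frame of tray between -0.004 and 0.032 m and y of tray in the frame of dock above 0.256 m and angle between tray's own z axis and vertical below 0.3 rad and contact force between the fingers and tray above 1 N), for 0.2 s.
At the end, for the whole second after the job is handed in: Slices still in the pan, within 118 mm of its axis. Tray held still in the fingers, handle up, tipped at least 30 degrees, lip within 115 mm of the pan's axis and 66 to 200 mm above the worktop, touching neither pan, dock nor slices. Scraper upright on the board, let go (horizontal distance between each of slice_1, slice_2, slice_3, slice_4 and pan below 0.118 m and z of each of slice_1, slice_2, slice_3, slice_4 in the frame of pan below 0.05 m and linear speed of each of slice_1, slice_2, slice_3, slice_4 below 0.05 m/s and x of scraper in the frame of dock between -0.118 and 0.118 m and y of scraper in the frame of dock between -0.17 and 0.17 m and z of scraper in the frame of dock between 0.058 and 0.072 m and angle between scraper's own z axis and vertical below 0.15 rad and angle between tray's own y axis and vertical below 1.05 rad and horizontal distance between tray_lip and pan below 0.115 m and height (world z) of tray_lip between 0.066 and 0.2 m and height (world z) of tray_handle above 0.14 m and contact force between the fingers and tray above 1 N and contact force between tray and pan below 0.2 N and contact force between tray and dock below 0.2 N and linear speed of tray below 0.03 m/s and contact force between tray and slice_1 below 0.02 N and contact force between tray and slice_2 below 0.02 N and contact force between tray and slice_3 below 0.02 N and contact force between tray and slice_4 below 0.02 N); the arm keeps its last pose, push and grip.
It fails at once if a slice is handled with the fingers (contact force between the fingers and slice_1 above 0.5 N or contact force between the fingers and slice_2 above 0.5 N or contact force between the fingers and slice_3 above 0.5 N or contact force between the fingers and slice_4 above 0.5 N).
It fails at once if the pan is shoved more than 20 mm or tipped (distance of pan from where it was at the start of the episode above 0.02 m or angle between pan's own z axis and vertical above 0.1 rad).
It fails at once if the onion, tin or lemon is knocked more than 20 mm (distance of any of onion, tin, lemon from where it was at the start of the episode above 0.02 m).
It also fails if it takes over 72 s, if anything falls off the work surface, if the arm or the gripper's body presses on something with over 40 N, if the wrist force passes 120 N, or if a joint passes its speed limit or range.

## Robot

A 7-joint arm with a two-finger parallel gripper is mounted at the origin on a cart in front of the work surface, level with it; the furniture and walls round the work are solid. World frame = base frame: x ahead of the robot, y to its left, z up, the work surface at z = 0. Lengths are in m, angles in rad, forces in N, time in s.
With the tool pointing down it reaches from about 0.4 to 0.85 m from the base axis. Payload 4.5 kg.
Tool frame: the origin (TCP) lies between the finger pads; the fingertips stand 25 mm ahead of it and the grasp point (between the pads) lies 6 mm ahead of it (tips_ahead is the distance from the TCP to the fingertips, in m); z points along the fingers, y is the direction in which the jaws open and shut (so a half turn about z gives the same grasp; the last joint's range is limited). The gripper opens to 85 mm and grips with 20 to 120 N. Pads are 22 mm wide; open, the fingers measure 114 mm over their backs; the gripper's body (76 mm by 85 mm) begins 54 mm behind the grasp point. The pads swing forward as they close: fully open they stand 13 mm farther back than shut.
Start: joints at [-1.288, 0.689, -0.195, 1.565, 0.157, 0.902, -0.215], TCP at [0.154, 0.606, 0.256] pointing down, gripper open.
Joint ranges: [-3.01, 3.01], [-0.46, 2.08], [-1.47, 1.51], [0.13, 2.56], [-1, 4.14], [0.04, 2.09], [-2.66, 2.66]. Speed limits (rad/s): [2.57, 2.57, 3.14, 3.14, 3.14, 3.14, 3.14].

## Interface

Orientations are given as [roll, pitch, yaw] about the fixed x, y, z axes, in that order (R = Rz(yaw) Ry(pitch) Rx(roll)).
In Python, from workcell import * gives the robot as it stands.
- The arm moves only by the tool send_rows, never from a script. Its argument "motion" is text: rows parted by semicolons, each of 5 numbers parted by spaces: the opening, from 0 (shut) to 1 (fully open), then the shift along the world's x, y, z in mm, then the turn about the world's z in degrees. In form: fingers tx ty tz turn; .... A call has 1 to 10 rows; each row shifts and turns the commanded pose from where the row before left it; what a row does not reach is not made up. A row lasts 1/8 s, in which the tool goes at most 62.5 mm and 10.7 degrees, less where a joint would pass 70% of its speed; a pose out of reach is approached as far as the arm can. A call is refused whole if a number of a shift passes 62.5 or a number of a turn 10.7, either way. A call with a gripper value outside its range is refused whole. The fingers move at their own pace and stop on an object; "newtons" is the grip in N (left out, the last holds). Time passes only in rows, so rows that do not move let the fingers close. It gives the time, the measured TCP pose, the force and the opening at its end, in the units of the state.
- get_state(): the state, without advancing time (a new reading comes with each control period).
- grab_frame(name): name is "side" or "top" or "wrist"; returns a dict with "pixels" (384x512x3 uint8, red, green, blue), "vfov" (degrees; the focal length in pixels is half the picture's height over the tangent of half this angle, whatever the lens; pixels are square), "cx", "cy" (the principal point, pixels), "extrinsics" (4x4, takes a point from camera to world coordinates); the wrist camera has in their place "T_tool_cam" (4x4, takes a point from camera to tool coordinates, whose origin is the TCP and whose axes are the flange's). Camera axes: x right, y down, z forward; pixel columns grow to the right and rows downward; lengths in m; the calibration is good to about 2 mm. The wrist camera is an equidistant fisheye: a pixel r from the principal point sees the ray r / f radians off the axis. A picture is of the moment at which its call begins: read the wrist's pose just before it. There is no depth.
- finish_job(): hands the job in, once; it reports no verdict.
The state is a dict: "t": time; "q": joint angles; "qvel": joint speeds; "effort": joint torques, N m; "eef_pos": TCP position; "tcp_rot": TCP orientation; "force": force on the tool from outside, world axes, zero at the start; "ft_torque": the same for the moment, N m; "opening": finger opening in m.
Only numpy, scipy, OpenCV 4.12 (cv2) and the standard library are available. Lean on these libraries where they do the work, as an engineer would, in place of code of your own. Each camera call takes 0.05 s, during which the arm holds its last target. There are 200 camera calls.

## Working session

There is one attempt and no reset: what is moved stays moved. The work goes in short steps, Python scripts to look and compute and a tool call to move; the robot and the scene stay as the last step left them, time stands still between calls to the robot, and variables do not carry over. Pictures are saved under pics/ and viewed, about 8 in all and at most 12, crops included, and the job is handed in when it is done.

Besides the shell and the picture viewer there is one more tool, called after "Call:" as name(argument=value, ...) on one line, values as JSON. send_rows: Moves the arm, as the interface text tells. Its arguments: {"type":"object","properties":{"motion":{"type":"string"},"newtons":{"type":"number"}},"required":["motion"]}

```bash
mkdir -p pics; ls
python3 - <<'E'
from workcell import *
import cv2,numpy as np
s=get_state();print(s['eef_pos'],s['tcp_rot'],s['opening'],s['force'])
for n in['side','top']:
    f=grab_frame(n);cv2.imwrite(f'pics/{n}0.png',f['pixels'][...,::-1]);print(n,f['vfov'],f['cx'],f['cy'],np.round(f['extrinsics'],4).tolist())
a=[cv2.imread(f'pics/{n}0.png') for n in('top',)][0]
cv2.imwrite('pics/top0b.png',cv2.resize(a,(800,600),interpolation=cv2.INTER_CUBIC))
a=cv2.imread('pics/side0.png')
cv2.imwrite('pics/side0b.png',cv2.resize(a,(800,600),interpolation=cv2.INTER_CUBIC))
E
```

```text
pics
[0.15377803 0.60515026 0.25546375] [-3.13969496e+00  1.60911001e-04  2.89294948e+00] 0.08551177227978847 [-0.42027501  0.02324953 -0.43941964]
side 45.52351065308687 263.7073453112554 199.28681741959483 [[-0.9788, -0.1071, 0.1747, 0.3309], [-0.2049, 0.5238, -0.8268, 1.2259], [-0.003, -0.8451, -0.5346, 0.8832], [0.0, 0.0, 0.0, 1.0]]
top 56.48397294785412 255.61248792533362 190.25429198544222 [[0.028, -0.985, 0.17, 0.3984], [-0.9996, -0.0293, -0.0049, -0.0126], [0.0098, -0.1698, -0.9854, 1.1142], [0.0, 0.0, 0.0, 1.0]]
```

View pics/top0b.png

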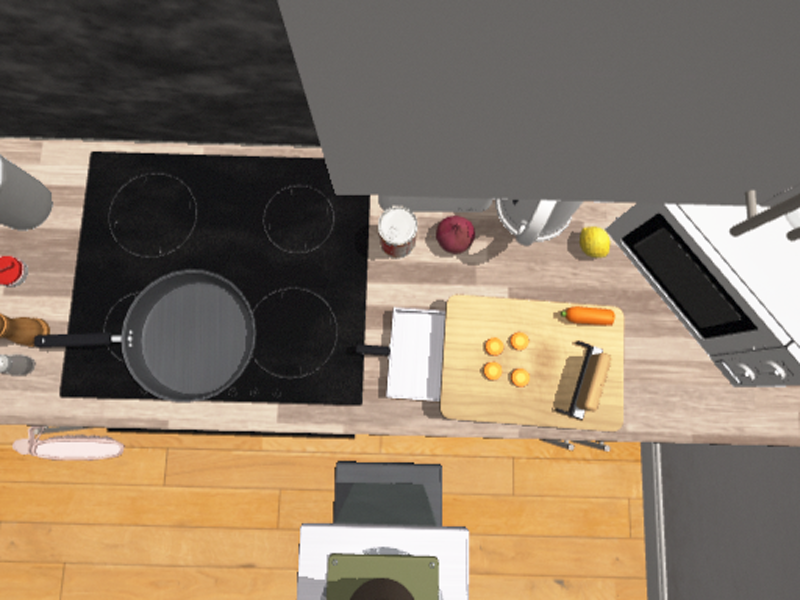

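View pics/side0b.png

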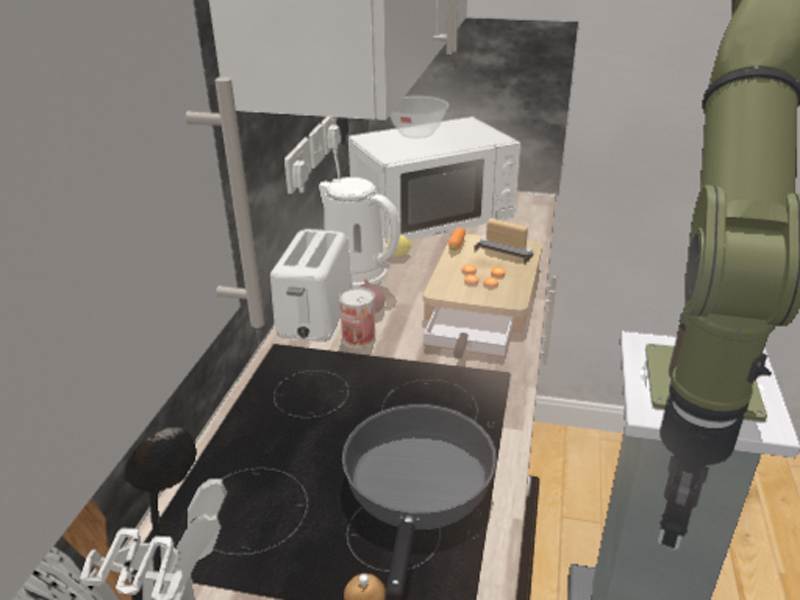

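The top view shows the pan at left (190,335), tray (415,352) with handle (375,350), four slices (490–520, 340–378), scraper (590,380), wings facing the tray end. I'll measure from it by colour masks.

```bash
cat > h.py <<'E'
import cv2,numpy as np
def cam(f): 
    return (384/2)/np.tan(np.radians(f['vfov'])/2)
def cast(f,uv,z):
    uv=np.atleast_2d(np.asarray(uv,float)); F=cam(f); E=np.array(f['extrinsics'])
    d=np.c_[(uv[:,0]-f['cx'])/F,(uv[:,1]-f['cy'])/F,np.ones(len(uv))]@E[:3,:3].T
    o=E[:3,3]; return o+d*((z-o[2])/d[:,2])[:,None]
def blobs(m,amin=20):
    n,l,s,c=cv2.connectedComponentsWithStats(m.astype(np.uint8))
    return [(s[i],c[i],l==i) for i in range(1,n) if s[i,4]>=amin]
def rect(f,m,z):
    v,u=np.nonzero(m);P=(cast(f,np.c_[u,v],z)[:,:2]*1000).astype(np.float32)
    return cv2.minAreaRect(P)
E
python3 - <<'E'
from workcell import *
from h import *
f=grab_frame('top');im=f['pixels'];hsv=cv2.cvtColor(im,cv2.COLOR_RGB2HSV)
H,S,V=[hsv[...,i].astype(int) for i in range(3)]
roi=np.zeros(H.shape,bool);roi[180:285,270:410]=1
wood=roi&(H>13)&(H<30)&(S>60)&(V>150)
b=max(blobs(wood),key=lambda t:t[0][4]);print('board',b[0],rect(f,b[2],.064))
org=roi&(H<17)&(S>170)&(V>150)
for s,c,m in blobs(org,15): print('orange',s[:5],c,np.round(cast(f,c,.074)[0]*1000),np.median(H[m]))
dark=roi&(V<70)
for s,c,m in blobs(dark,20): print('dark',s,c,rect(f,m,.071),rect(f,m,.078))
r2=np.zeros(H.shape,bool);r2[215:232,226:251]=1
m=r2&(V<60); 
for s,c,mm in blobs(m,20): print('handle',s,c,rect(f,mm,.056))
tr=np.zeros(H.shape,bool);tr[190:265,244:290]=1
print('tray',[ (s,rect(f,m,.03)) for s,c,m in blobs(tr&(S<25)&(V>120),100)])
# pan: rim ellipse
pr=np.zeros(H.shape,np.uint8)
g=cv2.cvtColor(im,cv2.COLOR_RGB2GRAY)
pts=[]
for ang in np.radians(np.arange(0,360,4)):
    if abs(np.cos(ang)+1)<.1: continue
    p=np.array([[121+r*np.cos(ang),214+r*np.sin(ang)] for r in np.arange(34,52,.5)],np.float32)
    val=cv2.remap(g,p[:,0].reshape(1,-1),p[:,1].reshape(1,-1),1).ravel().astype(int)
    k=[i for i in range(len(val)) if val[i]>45]
    if k: pts.append(p[k[-1]])
P=cast(f,pts,.064)[:,:2]*1000
print('pan',cv2.minEnclosingCircle(P.astype(np.float32)),cv2.fitEllipse(P.astype(np.float32)))
print('tin top',cast(f,[[255,143]],.11)*1000,'onion',cast(f,[[291.5,150]],.04)*1000,'lemon',cast(f,[[381,155]],.03)*1000)
cv2.imwrite('pics/crop.png',cv2.resize(im[180:285,220:410][...,::-1],None,fx=4,fy=4,interpolation=cv2.INTER_CUBIC))
E
```

```text
board [ 282  188  118   90 8351] ((465.2032470703125, -272.24798583984375), (340.5669250488281, 240.09776306152344), 87.05722045898438)
orange [363 196  30  12 264] [377.125      201.75378788] [ 554. -377.   74.] 13.5
dark [356 219  23  48 148] [369.72297297 243.7027027 ] ((436.34674072265625, -346.173828125), (29.534536361694336, 136.41311645507812), 71.96241760253906) ((436.0920104980469, -343.9355773925781), (29.33637237548828, 135.49777221679688), 71.96243286132812)
handle [226 215  23  17 204] [233.79901961 223.32843137] ((481.5589904785156, 34.38882827758789), (47.43569564819336, 65.0262451171875), 2.411428928375244)
tray [(array([ 247,  197,   38,   60, 1957], dtype=int32), ((477.5596923828125, -50.89821243286133), (104.42705535888672, 175.83132934570312), 87.28264617919922))]
pan ((492.6695861816406, 373.7204895019531), 148.45379638671875) ((487.9345397949219, 375.70654296875), (250.6345977783203, 277.7170715332031), 103.28136444091797)
tin top [[711.41345348 -11.87345007 110.        ]] onion [[ 714.14582353 -126.03892655   40.        ]] lemon [[ 709.51469513 -408.67505292   30.        ]]
```

View pics/crop.png

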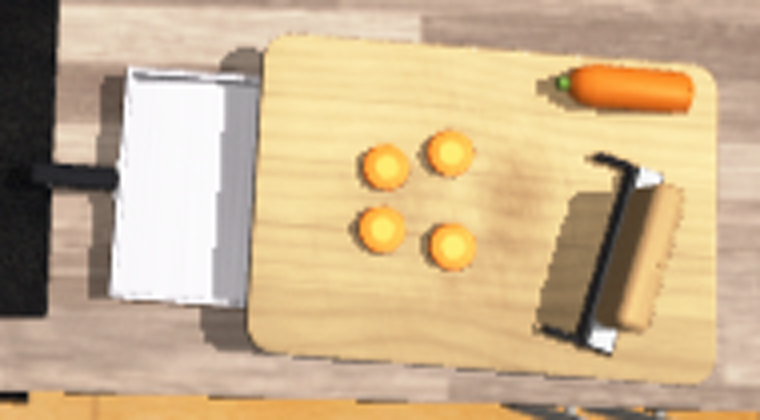

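The crop shows slices at crop px (385,167), (450,153), (380,230), (452,247), the tray seated in the dock, and the scraper yawed about −18°. Now I'll start over toward the scraper.

Call:
send_rows(motion="1 35 -44 0 0;1 35 -44 0 0;1 35 -44 0 0;1 35 -44 0 0;1 35 -44 0 0;1 35 -44 0 0;1 35 -44 0 0;1 25 -57 0 0;1 25 -57 0 0;1 25 -57 0 0")

```text
t: 1.4
eef_pos: [0.4745, 0.1249, 0.2563]
tcp_rot: [3.141, 0.0, 2.893]
force: [0.7, 0.4, 0.3]
opening: 0.0853
```

Run:
```python
from workcell import *
from h import *
f=grab_frame('top')
c=np.array([[385,167],[450,153],[380,230],[452,247]])/4+[220,180]
P=cast(f,c,.074)[:,:2]*1000;print(P.round())
R=np.array([[.99866,-.0515],[.0515,.99866]])
print(((P-[465,-272])@R.T).round())
print('grip',cast(f,np.array([[657,257]])/4+[220,180],.139)*1000)
```

```text
[[ 490. -197.]
 [ 502. -244.]
 [ 444. -193.]
 [ 434. -245.]]
[[ 21.  76.]
 [ 35.  29.]
 [-25.  78.]
 [-33.  25.]]
grip [[ 428.68283409 -369.76965349  139.        ]]
```

Call:
send_rows(motion="1 -5 -55 0 0;1 -5 -55 0 0;1 -5 -55 0 0;1 -5 -55 0 0;1 -5 -55 0 0;1 -5 -55 0 0;1 -5 -55 0 0;1 -5 -55 0 0;1 -5 -55 0 -2;1 -1 0 0 -2")

```text
t: 2.7
eef_pos: [0.4257, -0.3736, 0.2557]
tcp_rot: [-3.139, -0.0, 2.813]
force: [-0.5, 0.4, -0.1]
opening: 0.0851
```

Run:
```python
from workcell import *
from h import *
s=get_state();print(s['q'],s['eef_pos'],s['tcp_rot'])
f=grab_frame('wrist');cv2.imwrite('pics/w1.png',f['pixels'][...,::-1])
```

```text
[ 0.81387142  0.61901087 -0.29455623  1.74441107  0.23827397  0.81249694
  1.64812287] [ 0.42570542 -0.37363453  0.25567124] [-3.13857764e+00 -9.54430983e-05  2.81267986e+00]
```

View pics/w1.png

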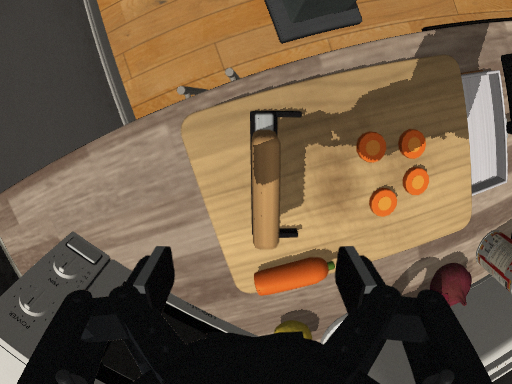

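Wrist view: the grip lies parallel to the finger plane at column ~265, centred between the fingers (~256), with the slices at (372–416,143–203). Descending to grasp.

Call:
send_rows(motion="1 0 0 -43 0;1 0 0 -43 0;1 0 0 -44 0;1 0 0 0 0;0 0 0 0 0;0 0 0 0 0;0 0 0 0 0;0 0 0 0 0", newtons=60)

```text
t: 3.75
eef_pos: [0.4283, -0.3685, 0.1273]
tcp_rot: [-3.141, 0.002, 2.823]
force: [-0.4, 0.8, 4.9]
opening: 0.0236
```

Call:
send_rows(motion="0 0 0 2 0;0 17 15 0 7.6;0 17 22 0 7.6;0 1 20 0 0;0 1 20 0 0;0 1 20 0 0;0 1 20 0 0;0 1 20 0 0;0 1 20 0 0;0 1 20 0 0")

```text
t: 5.0
eef_pos: [0.4677, -0.1905, 0.1284]
tcp_rot: [-3.141, -0.001, 3.086]
force: [-0.6, 0.0, -2.0]
opening: 0.0235
```

Run:
```python
from workcell import *
from h import *
s=get_state();print(s['eef_pos'],s['tcp_rot'])
f=grab_frame('wrist');g=grab_frame('side')['pixels']
cv2.imwrite('pics/w2.png',np.hstack([cv2.resize(f['pixels'][...,::-1],(400,300)),cv2.resize(g[100:270,230:390,::-1],(320,300))]))
```

```text
[ 0.46774961 -0.1905466   0.12840914] [-3.14095581e+00 -1.23406895e-03  3.08592243e+00]
```

View pics/w2.png

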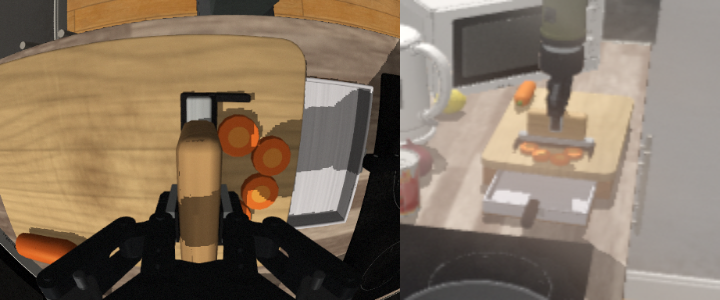

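All slices are gathered between the wings in front of the foot, still on the board about 80 mm from the edge. Finishing the sweep.

Call:
send_rows(motion="0 1 15 0 0;0 1 15 0 0;0 1 15 0 0;0 0 12 0 0;0 1 12 0 0;0 0 12 0 0;0 0 4 0 0;0 0 0 0 0;0 0 0 0 0;0 0 0 0 0")

```text
t: 6.35
eef_pos: [0.4728, -0.1068, 0.1283]
tcp_rot: [-3.141, -0.0, 3.087]
force: [-0.4, 1.5, -1.5]
opening: 0.0233
```

Run:
```python
from workcell import *
from h import *
f=grab_frame('wrist');g=grab_frame('side')['pixels']
cv2.imwrite('pics/w3.png',np.hstack([cv2.resize(f['pixels'][...,::-1],(400,300)),cv2.resize(g[150:270,240:380,::-1],(380,300))]))
```

```text
(no output)
```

View pics/w3.png

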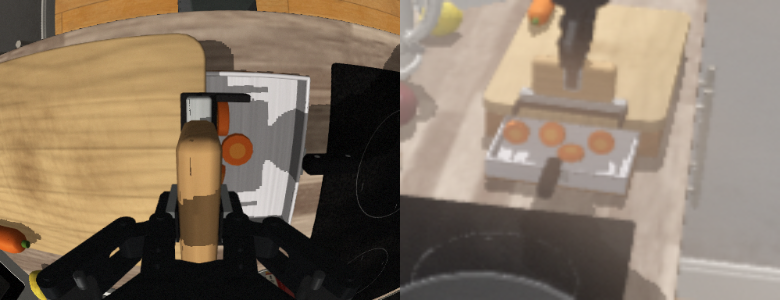

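All four slices lie in the tray (side crop: four discs at (515–600,130–152)). Returning the scraper to the board.

Call:
send_rows(motion="0 -1 -20 0 0;0 -2 -40 0 0;0 -2 -40 0 0;0 -2 -40 0 0;0 -1 -20 0 0;0 0 0 0 0;0 0 0 -2 0;0 0 0 0 0;1 0 0 0 0;1 0 0 0 0")

```text
t: 7.7
eef_pos: [0.4654, -0.2647, 0.1263]
tcp_rot: [3.141, 0.0, 3.091]
force: [-0.5, 0.0, 0.2]
opening: 0.0589
```

Call:
send_rows(motion="1 0 0 0 0;1 0 0 0 0;1 0 0 50 0;1 0 0 60 0;1 0 0 20 0;1 3 50 0 -10;1 3 50 0 -10;1 3 50 0 -10;1 3 50 0 -10;1 3 50 0 -10")

```text
t: 8.95
eef_pos: [0.4798, -0.0145, 0.2563]
tcp_rot: [3.141, -0.0, 2.21]
force: [0.7, 0.2, 0.1]
opening: 0.0855
```

Run:
```python
from workcell import *
from h import *
s=get_state();print(s['q'],s['eef_pos'],s['tcp_rot'])
f=grab_frame('top');cv2.imwrite('pics/t4.png',f['pixels'][...,::-1])
f=grab_frame('wrist');g=grab_frame('side')['pixels']
cv2.imwrite('pics/w4.png',np.hstack([cv2.resize(f['pixels'][...,::-1],(400,300)),cv2.resize(g[100:300,210:470,::-1],(390,300))]))
```

```text
[-0.00991587  0.50196333 -0.08465241  1.99415534  0.06711979  0.64777424
  0.50130371] [ 0.47981122 -0.01454278  0.2563318 ] [ 3.14123018e+00 -2.39288075e-05  2.20980711e+00]
```

View pics/w4.png

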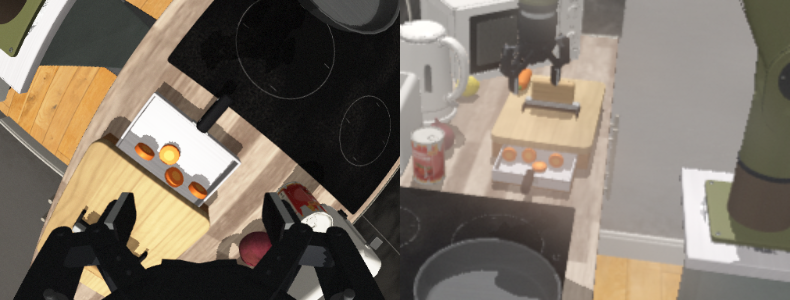

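Call:
send_rows(motion="1 0 28 0 -10;1 1 28 0 -10;1 0 0 0 -10;1 0 0 0 -9.6;1 0 0 -50 0;1 0 0 -50 0;1 0 0 0 0")

```text
t: 9.98
eef_pos: [0.4785, 0.0383, 0.1539]
tcp_rot: [-3.134, 0.002, 1.523]
force: [0.9, -0.4, 0.5]
opening: 0.0855
```

Run:
```python
from workcell import *
from h import *
s=get_state();print(s['q'],s['eef_pos'],s['tcp_rot'])
f=grab_frame('wrist')
cv2.imwrite('pics/w5.png',f['pixels'][...,::-1])
```

```text
[-0.22669599  0.68676402  0.08175803  2.09137348 -0.14111097  0.37632077
 -0.07910958] [0.47849528 0.03826725 0.15385524] [-3.13397156e+00  1.72536387e-03  1.52335046e+00]
```

View pics/w5.png

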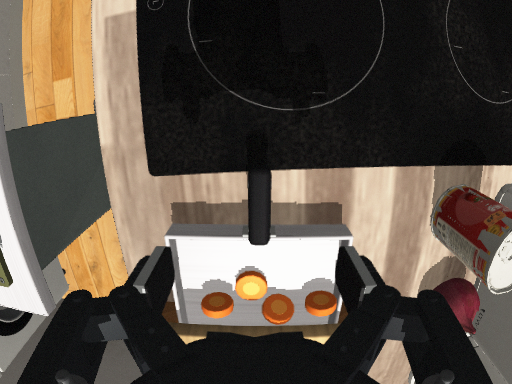

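The handle is centred between the fingers (col 259) and all slices are in the tray. Descend and grip hard.

Call:
send_rows(motion="1 0 0 -40 0;1 0 0 -40 0;1 0 0 -24 0;1 0 0 0 0;0 0 0 0 0;0 0 0 0 0;0 0 0 0 0;0 0 0 0 0;0 0 0 0 0", newtons=120)

```text
t: 11.15
eef_pos: [0.4812, 0.0399, 0.053]
tcp_rot: [3.14, -0.0, 1.525]
force: [-0.4, 0.7, 7.4]
opening: 0.0164
```

Call:
send_rows(motion="0 0 4 1 0;0 0 8 0 0;0 1 12 0 0;0 1 12 0 0;0 1 12 0 0;0 0 12 0 0;0 1 12 0 0;0 0 12 0 0;0 0 6 0 0;0 0 0 0 0")

```text
t: 12.4
eef_pos: [0.4848, 0.1308, 0.0533]
tcp_rot: [3.142, -0.001, 1.526]
force: [0.7, 0.2, -1.0]
opening: 0.0163
```

Call:
send_rows(motion="0 0 0 5 0;0 0 0 10 0;0 0 0 10 0;0 0 0 10 0;0 0 0 5 0;0 0 0 0 0")

```text
t: 13.15
eef_pos: [0.4851, 0.1299, 0.0938]
tcp_rot: [3.141, -0.0, 1.524]
force: [-0.3, 0.3, -1.3]
opening: 0.0166
```

Run:
```python
from workcell import *
from h import *
s=get_state();print(s['q'],s['eef_pos'],s['tcp_rot'],s['force'],s['ft_torque'])
f=grab_frame('wrist');t=grab_frame('top')['pixels'];g=grab_frame('side')['pixels']
cv2.imwrite('pics/top6.png',t[...,::-1])
cv2.imwrite('pics/w6.png',np.hstack([cv2.resize(f['pixels'][...,::-1],(400,300)),cv2.resize(g[130:370,190:510,::-1],(400,300))]))
```

```text
[-0.40320449  0.81561386  0.0822025   2.06508302 -0.22728603  0.26819067
 -0.17373602] [0.48512404 0.12985035 0.09380522] [ 3.14066243e+00 -3.01844546e-04  1.52448876e+00] [-0.25044003  0.30098219 -1.31909864] [0.23851066 0.04524374 0.03269139]
```

View pics/w6.png

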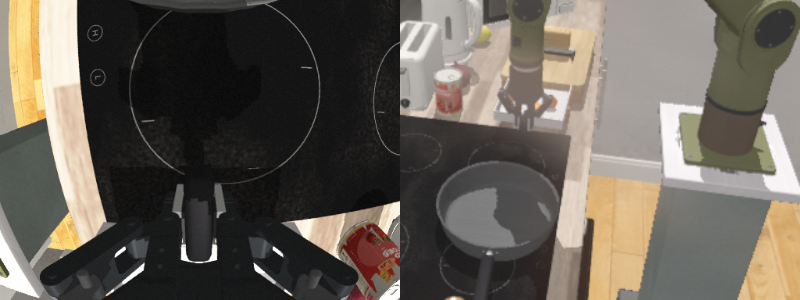

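Tray is out, held level (moment 0.24 Nm about x, as expected for its weight), slices in it. Lift while refining the pan position.

Run:
```python
from workcell import *
from h import *
f=grab_frame('top')
im=cv2.imread('pics/top0.png');g=im.max(2).astype(int)
m=np.zeros(g.shape,bool);m[168:262,74:168]=1
m&=(g>40);b=max(blobs(m),key=lambda t:t[0][4]);mm=b[2].astype(np.uint8)
mm=cv2.morphologyEx(cv2.morphologyEx(mm,cv2.MORPH_CLOSE,np.ones((9,9))),cv2.MORPH_OPEN,np.ones((25,25)))
c=max(cv2.findContours(mm,0,1)[0],key=len)[:,0]
P=(cast(f,c,.064)[:,:2]*1000).astype(np.float32)
print(b[0],cv2.minEnclosingCircle(P),cv2.fitEllipse(P))
fs=grab_frame('side');
# side: rim extents seen in 800px view (343..495, 405..?)
print(cast(fs,[[419/1.5625,455/1.5625]],.064)*1000)
```

```text
[  74  172   94   90 6372] ((477.91497802734375, 384.2509765625), 147.03054809570312) ((488.5115966796875, 378.1078796386719), (250.2861328125, 272.9046630859375), 98.67970275878906)
[[498.0090907  384.39516495  64.        ]]
```

Call:
send_rows(motion="0 0 0 8 0;0 -4 6 16 0;0 -8 12 24 0;0 -8 12 24 0;0 -8 12 24 0;0 -8 12 24 0;0 -8 12 24 0;0 -8 12 24 0;0 -8 12 24 0;0 -8 12 20 2")

```text
t: 14.65
eef_pos: [0.4158, 0.2324, 0.3072]
tcp_rot: [3.141, -0.001, 1.561]
force: [0.2, -0.6, -2.2]
opening: 0.016
```

Call:
send_rows(motion="0 -5 8 0 3;0 -5 8 0 5;0 -5 8 0 5;0 -6 9 0 5;0 -5 8 0 5;0 -6 8 0 5;0 -5 8 0 5;0 -6 9 0 5;0 -5 8 0 5;0 -6 8 0 5")

```text
t: 15.9
eef_pos: [0.3619, 0.3134, 0.3046]
tcp_rot: [-3.14, -0.0, 2.401]
force: [-1.2, -0.4, -2.3]
opening: 0.0163
```

Call:
send_rows(motion="0 -5 8 0 5;0 -6 9 0 5;0 -5 8 0 5;0 -6 9 0 5;0 -5 8 0 5;0 -6 9 0 5;0 -5 8 0 5;0 -5 8 0 5;0 0 0 0 0;0 0 0 0 0")

```text
t: 17.15
eef_pos: [0.3199, 0.3798, 0.3049]
tcp_rot: [-3.14, -0.001, 3.094]
force: [0.1, -0.5, -2.6]
opening: 0.0162
```

Run:
```python
from workcell import *
from h import *
s=get_state();print(s['q'],s['eef_pos'],s['tcp_rot'],s['force'],s['ft_torque'])
t=grab_frame('top')['pixels'];g=grab_frame('side')['pixels']
cv2.imwrite('pics/w7.png',np.hstack([cv2.resize(t[130:300,30:260,::-1],(400,300)),cv2.resize(g[100:370,130:510,::-1],(400,284)).repeat(1,0) if 0 else cv2.resize(g[100:370,150:510,::-1],(400,300))]))
```

```text
[-0.84203872  0.45773659 -0.18387486  1.87981407  0.11159259  0.81542432
  0.43866938] [0.3198749  0.37981594 0.30486913] [-3.14010261e+00 -5.30325720e-04  3.09361034e+00] [ 0.10013567 -0.54209416 -2.63035064] [ 0.01010146  0.21275558 -0.07266669]
```

View pics/w7.png

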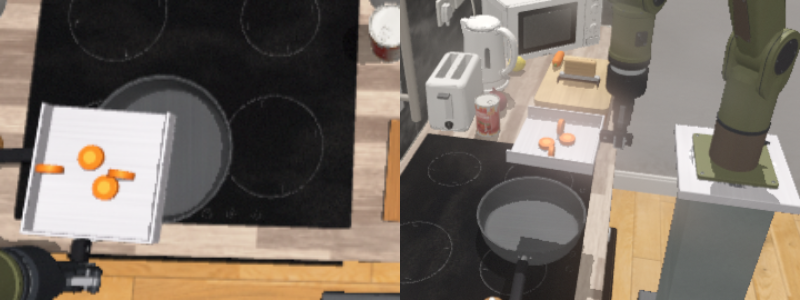

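Tray is level over the pan side, slices all inside. Now let it pivot in the jaws by easing the grip.

Call:
send_rows(motion="0 0 0 0 0;0 0 0 0 0", newtons=45)

```text
t: 17.5
eef_pos: [0.32, 0.3806, 0.3053]
tcp_rot: [3.142, 0.0, 3.095]
force: [0.0, -0.6, -2.3]
opening: 0.0159
```

```bash
cat >> h.py <<'E'
def rep(tag):
    from workcell import get_state,grab_frame
    s=get_state();print(tag,s['t'],np.round(s['eef_pos'],4),np.round(s['force'],2),np.round(s['ft_torque'],3),s['opening'])
    t=grab_frame('top')['pixels'];g=grab_frame('side')['pixels']
    cv2.imwrite(f'pics/{tag}.png',np.hstack([cv2.resize(t[130:300,30:260,::-1],(400,300)),cv2.resize(g[100:370,150:510,::-1],(400,300))]))
    m=t[130:300,30:260].astype(int);w=(m.min(2)>150)&(m.max(2)-m.min(2)<30)
    v,u=np.nonzero(w[:, :130]); print('white top n',len(v),'rows',np.percentile(v,[1,99]) if len(v) else 0,'cols',np.percentile(u,[1,99]))
    h=cv2.cvtColor(t,cv2.COLOR_RGB2HSV).astype(int)
    o=(h[...,0]<22)&(h[...,1]>150)&(h[...,2]>120);o[:, 175:]=0;o[:150]=0;o[265:]=0
    print('orange',[(np.round(c,1).tolist(),int(q[4])) for q,c,_ in blobs(o,5)])
E
python3 -c "from h import *;rep('p1')"
```

```text
p1 17.5 [0.32   0.3806 0.3053] [ 0.01 -0.57 -2.33] [ 0.033  0.26  -0.026] 0.01591517552841537
white top n 4803 rows [ 62. 158.] cols [14. 93.]
orange [([5.6, 172.2], 205), ([2.4, 207.0], 32), ([19.6, 209.0], 159), ([81.4, 218.6], 157), ([57.6, 225.1], 66), ([92.1, 233.7], 222)]
```

Still level; ease further.

Call:
send_rows(motion="0 0 0 0 0;0 0 0 0 0", newtons=28)

```text
t: 17.85
eef_pos: [0.3199, 0.3808, 0.3053]
tcp_rot: [3.142, -0.0, 3.095]
force: [0.5, -0.7, -2.5]
opening: 0.0161
```

```bash
python3 -c "from h import *;rep('p2')"
```

```text
p2 17.85 [0.3199 0.3808 0.3053] [ 0.47 -0.72 -2.46] [ 0.     0.211 -0.034] 0.016064273826027976
white top n 4801 rows [ 62. 158.] cols [14. 93.]
orange [([5.7, 172.3], 206), ([2.3, 207.0], 29), ([19.3, 209.0], 160), ([81.2, 218.8], 158), ([57.5, 224.9], 66), ([91.8, 233.7], 220)]
```

Call:
send_rows(motion="0 0 0 0 0;0 0 0 0 0", newtons=20)

```text
t: 18.2
eef_pos: [0.3199, 0.3808, 0.3053]
tcp_rot: [3.142, -0.0, 3.095]
force: [0.4, 0.3, -2.1]
opening: 0.0159
```

```bash
python3 -c "from h import *;rep('p3')"
```

```text
p3 18.2 [0.3199 0.3808 0.3053] [ 0.45  0.3  -2.14] [-0.056  0.236 -0.025] 0.01589680523281712
white top n 4800 rows [ 62. 158.] cols [14. 93.]
orange [([5.7, 172.3], 207), ([2.4, 206.9], 31), ([19.4, 209.1], 158), ([81.2, 218.8], 158), ([57.6, 224.7], 63), ([91.8, 233.8], 222)]
```

Friction still holds it at 20 N. A small up/down shake will add inertia to the tipping moment.

Call:
send_rows(motion="0 0 0 25 0;0 0 0 -25 0;0 0 0 25 0;0 0 0 -25 0;0 0 0 25 0;0 0 0 0 0;0 0 0 0 0")

```text
t: 19.18
eef_pos: [0.3198, 0.3806, 0.33]
tcp_rot: [-3.142, -0.0, 3.095]
force: [0.0, -0.5, -2.3]
opening: 0.0158
```

```bash
python3 -c "from h import *;rep('p4')"
```

```text
p4 19.175 [0.3198 0.3806 0.33  ] [ 0.01 -0.53 -2.31] [0.003 0.191 0.016] 0.015815897905211703
white top n 5050 rows [ 60.49 159.  ] cols [ 8. 89.]
orange [([5.7, 172.3], 206), ([2.4, 206.9], 30), ([19.4, 208.9], 161), ([78.4, 217.5], 169), ([54.7, 220.1], 73), ([98.1, 228.2], 69), ([87.2, 236.7], 173)]
```

Call:
send_rows(motion="0.19 0 0 0 0;0.19 0 0 0 0")

```text
t: 19.52
eef_pos: [0.3198, 0.3807, 0.33]
tcp_rot: [-3.141, -0.0, 3.095]
force: [0.6, 0.0, -2.1]
opening: 0.0167
```

```bash
python3 -c "from h import *;rep('p5')"
```

```text
p5 19.525 [0.3198 0.3807 0.33  ] [ 0.57  0.01 -2.06] [ 0.015  0.184 -0.021] 0.016653138614975513
white top n 5052 rows [ 60. 159.] cols [ 8. 89.]
orange [([5.7, 172.3], 206), ([2.4, 206.9], 30), ([19.3, 209.0], 164), ([78.3, 217.4], 172), ([54.7, 220.1], 73), ([98.0, 228.4], 72), ([87.0, 236.6], 173)]
```

Call:
send_rows(motion="0.2 0 0 0 0;0.2 0 0 0 0")

```text
t: 19.88
eef_pos: [0.3199, 0.3808, 0.3303]
tcp_rot: [3.141, -0.0, 3.095]
force: [0.4, -0.3, -1.9]
opening: 0.0172
```

```bash
python3 -c "from h import *;rep('p6')"
```

```text
p6 19.875 [0.3199 0.3808 0.3303] [ 0.38 -0.3  -1.92] [-0.007  0.232  0.006] 0.01717657824470142
white top n 5062 rows [ 60. 159.] cols [ 7.61 89.  ]
orange [([5.7, 172.3], 207), ([2.4, 207.0], 32), ([19.4, 208.9], 159), ([78.1, 217.5], 172), ([54.4, 220.0], 70), ([97.8, 228.4], 72), ([86.9, 236.6], 174)]
```

Call:
send_rows(motion="0.206 0 0 0 0;0.206 0 0 0 0")

```text
t: 20.23
eef_pos: [0.3199, 0.3808, 0.3303]
tcp_rot: [3.142, -0.0, 3.095]
force: [-0.2, -0.2, -2.4]
opening: 0.0176
```

```bash
python3 -c "from h import *;rep('p7')"
```

```text
p7 20.225 [0.3199 0.3808 0.3303] [-0.18 -0.22 -2.4 ] [0.028 0.234 0.026] 0.01755622655469284
white top n 5073 rows [ 60. 159.] cols [ 7. 89.]
orange [([5.7, 172.3], 207), ([2.3, 206.8], 30), ([19.3, 208.9], 164), ([78.1, 217.5], 171), ([54.4, 220.0], 70), ([97.8, 228.4], 71), ([86.9, 236.6], 174)]
```

Call:
send_rows(motion="0.21 0 0 0 0;0.21 0 0 0 0")

```text
t: 20.58
eef_pos: [0.3202, 0.3808, 0.3304]
tcp_rot: [3.141, 0.001, 3.095]
force: [0.3, 0.2, -3.1]
opening: 0.0183
```

```bash
python3 -c "from h import *;rep('p8')"
```

```text
p8 20.575 [0.3202 0.3808 0.3304] [ 0.28  0.19 -3.15] [-0.046 -0.013 -0.052] 0.01827662359969195
white top n 1526 rows [ 86. 163.] cols [ 32. 109.]
orange [([5.7, 172.3], 212), ([2.3, 207.1], 40), ([18.7, 209.9], 194), ([97.8, 232.1], 104), ([117.5, 230.4], 82), ([129.5, 239.1], 85), ([116.5, 249.9], 80)]
```

It swung; grip at once.

Call:
send_rows(motion="0 0 0 0 0;0 0 0 0 0;0 0 0 0 0", newtons=120)

```text
t: 21.05
eef_pos: [0.32, 0.3808, 0.3304]
tcp_rot: [3.141, 0.0, 3.095]
force: [0.3, 0.1, -1.8]
opening: 0.0144
```

```bash
python3 -c "from h import *;rep('p9')"
```

```text
p9 21.05 [0.32   0.3808 0.3304] [ 0.33  0.07 -1.76] [-0.011 -0.145 -0.008] 0.01441945595136931
white top n 129 rows [  5.56 169.  ] cols [ 1.28 53.  ]
orange [([5.7, 172.3], 212), ([2.2, 207.2], 40), ([18.9, 209.8], 184), ([107.6, 235.4], 85), ([120.3, 239.9], 85), ([138.7, 243.0], 102), ([124.5, 250.0], 73)]
```

View pics/p9.png

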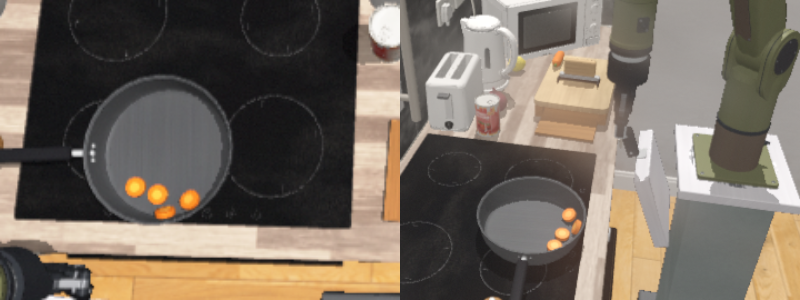

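All four slices are in the pan (crop (135–190,187–212)); the tray has swung past vertical, lip back toward the robot. Locating the lip to bring it over the pan.

Run:
```python
from workcell import *
from h import *
f=grab_frame('side');E=np.array(f['extrinsics']);F=cam(f)
for y in(.466,.295):
  for u,v in((655,247),(668,240),(637,133),(652,133)):
    p=np.array([150+(u-400)*.9,100+v*.9])
    d=E[:3,:3]@[(p[0]-f['cx'])/F,(p[1]-f['cy'])/F,1]
    print(y,(u,v),np.round(E[:3,3]+d*(y-E[1,3])/d[1],3))
```

```text
0.466 (655, 247) [0.226 0.466 0.098]
0.466 (668, 240) [0.204 0.466 0.123]
0.466 (637, 133) [0.292 0.466 0.37 ]
0.466 (652, 133) [0.267 0.466 0.373]
0.295 (655, 247) [ 0.203  0.295 -0.079]
0.295 (668, 240) [ 0.175  0.295 -0.049]
0.295 (637, 133) [0.284 0.295 0.254]
0.295 (652, 133) [0.252 0.295 0.259]
```

Call:
send_rows(motion="0 5 0 0 0;0 10 0 0 0;0 15 0 0 0;0 20 0 0 0;0 20 0 0 0;0 15 0 0 0;0 10 0 0 0;0 5 0 0 0;0 0 0 0 0;0 0 0 0 0")

```text
t: 22.45
eef_pos: [0.4192, 0.381, 0.3303]
tcp_rot: [3.142, -0.001, 3.096]
force: [-0.9, -0.2, -2.5]
opening: 0.0145
```

```bash
python3 -c "from h import *;rep('p10')"
```

```text
p10 22.45 [0.4192 0.381  0.3303] [-0.91 -0.15 -2.45] [ 0.035 -0.123  0.017] 0.014475231218514293
white top n 1501 rows [ 86. 162.] cols [  1. 102.]
orange [([5.7, 172.3], 212), ([2.8, 204.8], 20), ([20.2, 207.0], 112), ([107.7, 235.5], 87), ([120.3, 239.8], 84), ([138.6, 243.0], 101), ([124.5, 250.0], 73)]
```

View pics/p10.png

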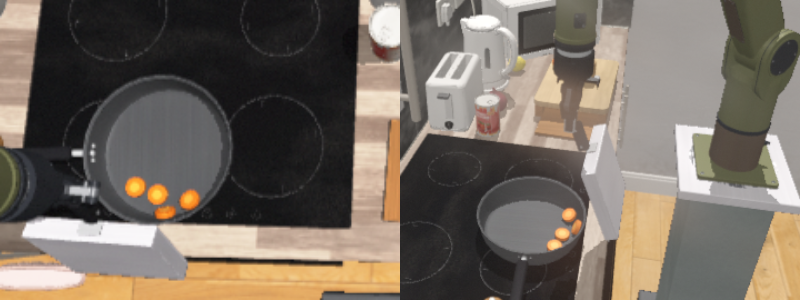

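Call:
send_rows(motion="0 5 0 5 0;0 12 0 5 0;0 20 0 0 0;0 24 0 0 0;0 24 0 0 0;0 24 0 0 0;0 16 0 0 0;0 10 0 0 0;0 5 0 0 0;0 0 0 0 0")

```text
t: 23.8
eef_pos: [0.5599, 0.3808, 0.3403]
tcp_rot: [3.142, -0.0, 3.095]
force: [0.6, -0.4, -2.1]
opening: 0.0142
```

Run:
```python
from h import *;rep('p11')
from workcell import *
g=grab_frame('side')
cv2.imwrite('pics/p11.png',np.hstack([cv2.resize(grab_frame('top')['pixels'][130:300,30:260,::-1],(320,300)),cv2.resize(g['pixels'][110:350,180:420,::-1],(480,480))[:300] if 0 else cv2.resize(g['pixels'][110:350,170:420,::-1],(313,300))]))
```

```text
p11 23.8 [0.5599 0.3808 0.3403] [ 0.57 -0.43 -2.12] [-0.017 -0.096  0.03 ] 0.014202655087426283
white top n 1354 rows [ 36. 158.] cols [ 21. 108.]
orange [([107.0, 237.1], 63), ([120.1, 240.0], 82), ([138.7, 242.9], 102), ([124.5, 250.0], 73)]
```

Run:
```python
from workcell import *
from h import *
f=grab_frame('side');g=f['pixels'].astype(int);E=np.array(f['extrinsics']);F=cam(f)
w=(g.min(2)>120)&(g.max(2)-g.min(2)<22);w[:160]=0;w[:, 380:]=0;w[:, :230]=0
for q,c,m in blobs(w,150):
    v,u=np.nonzero(m);pts=np.c_[u,v];print(q,cv2.boxPoints(cv2.minAreaRect(pts.astype(np.float32))).round().tolist())
    lo=pts[v.argmax()]
    for p in (lo,pts[(u).argmin()],pts[u.argmax()]):
        d=E[:3,:3]@[(p[0]-f['cx'])/F,(p[1]-f['cy'])/F,1]
        print(p,np.round(E[:3,3]+d*(.466-E[1,3])/d[1],3))
s=get_state();print(np.abs(s['qvel']).max())
```

```text
[ 342  160   38  114 3675] [[342.0, 160.0], [379.0, 160.0], [379.0, 273.0], [342.0, 273.0]]
[377 273] [0.25  0.466 0.24 ]
[342 260] [0.324 0.466 0.262]
[379 160] [0.279 0.466 0.502]
[ 230  202   75  123 4579] [[217.0, 209.0], [291.0, 200.0], [306.0, 318.0], [232.0, 327.0]]
[253 324] [0.519 0.466 0.028]
[230 299] [0.574 0.466 0.1  ]
[304 304] [0.398 0.466 0.12 ]
[366 362  14  22 275] [[366.0, 362.0], [379.0, 362.0], [379.0, 383.0], [366.0, 383.0]]
[366 383] [ 0.231  0.466 -0.12 ]
[366 368] [ 0.237  0.466 -0.064]
[379 363] [ 0.21   0.466 -0.038]
0.0013274895550536335
```

Run:
```python
from workcell import *
from h import *
f=grab_frame('side');E=np.array(f['extrinsics']);F=cam(f)
a=cv2.imread('pics/side0.png')[...,::-1].astype(int);b=f['pixels'].astype(int)
d=(np.abs(a-b).max(2)>25)&(b.min(2)>110)&(b.max(2)-b.min(2)<30);d[:180]=0;d[:, 370:]=0
q,c,m=max(blobs(d,100),key=lambda t:t[0][4]);print(q)
cn=max(cv2.findContours(m.astype(np.uint8),0,2)[0],key=len)
for p in cv2.approxPolyDP(cn,3,True)[:,0]:
    r=E[:3,:3]@[(p[0]-f['cx'])/F,(p[1]-f['cy'])/F,1]
    print(p,*[np.round(E[:3,3]+r*(y-E[1,3])/r[1],3) for y in(.466,.295)])
```

```text
[ 248  201   51  103 2896]
[277 201] [0.464 0.466 0.391] [0.494 0.295 0.28 ]
[267 204] [0.485 0.466 0.381] [0.519 0.295 0.269]
[261 219] [0.497 0.466 0.343] [0.535 0.295 0.221]
[254 224] [0.512 0.466 0.328] [0.553 0.295 0.203]
[260 220] [0.499 0.466 0.34 ] [0.537 0.295 0.218]
[266 223] [0.487 0.466 0.334] [0.522 0.295 0.211]
[256 227] [0.508 0.466 0.321] [0.548 0.295 0.194]
[248 244] [0.527 0.466 0.273] [0.571 0.295 0.136]
[274 303] [0.468 0.466 0.109] [ 0.499  0.295 -0.065]
[284 302] [0.444 0.466 0.117] [ 0.47   0.295 -0.056]
[298 258] [0.417 0.466 0.252] [0.436 0.295 0.11 ]
[291 234] [0.434 0.466 0.314] [0.457 0.295 0.186]
[285 233] [0.446 0.466 0.314] [0.472 0.295 0.187]
[287 224] [0.443 0.466 0.338] [0.468 0.295 0.215]
[270 219] [0.478 0.466 0.345] [0.512 0.295 0.224]
[272 210] [0.474 0.466 0.368] [0.507 0.295 0.252]
[281 214] [0.456 0.466 0.361] [0.484 0.295 0.243]
[279 207] [0.46  0.466 0.377] [0.489 0.295 0.264]
[275 210] [0.468 0.466 0.369] [0.499 0.295 0.253]
```

Both lip corners put the lip at about (0.44, 0.38, 0.114), 40 mm or more above the rim and about 50 mm from the pan axis. The slice pixels haven't changed over the last readings and the arm is at rest, so I'm handing in.

```bash
python3 -c "
from workcell import *
print(finish_job())"
```

```text
the job is handed in; nothing more can be done
None
```

All four slices are in the pan and the job is handed in at about 24 s of the 72 s allowed. The hand-in reported no verdict.

**What I did:** I swept the slices into the tray with the scraper and stood the scraper back on the board. I then drew the tray out level and carried it to the pan. The moves allow no tilting, so I eased the grip until the tray pivoted lip down in the jaws.

**Last checks:**
- **Slices:** the last picture I viewed shows all four in the pan. Their pixel positions were the same in the reading after the last move, except the slice nearest the tray. Its centre moved about 2 px and its visible area shrank, which I took to be the tray partly hiding it.
- **Tray:** held at 120 N, about 20° off vertical. The lip is roughly 114 mm above the worktop and 50 mm from the pan axis. The arm is at rest, with no contact force apparent beyond the tray's weight.
- **Scraper:** seen standing on the board after I let it go.

**What was less certain:**
- The tray swung suddenly at the end of easing the grip, going past vertical. It tipped more than I had aimed for, so I moved the lip back over the pan.
- The pan's position from the two cameras differed by about 1 cm, and its circle fit was distorted by the pan handle.
- My first lip measurement was corrupted by bright background. The second, by image difference, agreed at both corners.
- The 12-picture limit was reached, so I checked the final pose by numbers only.

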